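# Shut the ratcheted valve arm on the pump rig

### The job

Shut the quick-closing valve on the bench: press the pawl's yellow thumb tab all the way down so that the pawl swings free of the ratchet and stays there, then push the raised red-ended arm down past the teeth until it rests at its bottom stop. Only press and push: never lift the arm or force it past the engaged pawl, and leave the loose things around the valve where they are. Finish clear of everything, with the pawl still free.

Things in the scene. Friction and masses are not known exactly. Their poses are not given: they have to be found in the camera images.
- valve: Fixed valve. Steel base plate 270 x 180 x 10 mm; green pipe along its y (85 mm each side, top at 112 mm) through the arm's hinge; green post 205 mm high at its +y side carries the pawl. Origin: centre of the underside, on the bench. Its x points from hinge to red paddle, level; z up; arm and pawl move in its x-z plane (y = 0), pawl on the -x side. Its x is within 0.4 rad of the robot's left (+y).
- lever (a joint): Arm hinge, rad; axis along the valve's y. At 0 the arm points 0.70 rad above level; grows as it goes down; bottom stop 0.72, top stop -0.30. Starts between -0.10 and 0.08. Stiff: stays where it is left, needs about 2 to 6 N down at the paddle. With the pawl engaged it is blocked at about 0.12; with the pawl free nothing obstructs it.
- lever_pad (a point): Centre of the top face of the red paddle at the arm's end, where to push: 175 mm from the hinge axis along the arm, 8 mm above its centre line. Paddle 80 mm along the arm, 40 mm wide, 16 mm thick. Moves with the arm. Its frame equals the valve's when the arm joint is 0 (it is not square to the sloping face).
- lever_hinge (a point): Fixed point on the arm's hinge axis in the middle plane, 95 mm above the valve's origin.
- pawl (a joint): Pivot of the brass pawl, rad. 0 = engaged in the ratchet teeth, 0.42 = fully free (stop). It grows as the yellow tab is pressed down. From about 0.15 the tip is clear of the teeth. Stiff pivot: it stays where it is left, about 3 to 4 N at the tab moves it. It starts between 0 and 0.03.
- pawl_tab (a point): Centre of the top face of the yellow thumb tab, where to press down: 45 mm from the pivot towards the arm (valve +x), 9 mm off the tab's centre line through the pivot. Tab 56 x 32 x 6 mm. At joint 0 it slopes up 0.21 rad towards +x, at 0.42 down 0.21 rad; this point sinks by 18 mm over the stroke.
- pawl_pivot (a point): Fixed point on the pawl's pivot axis in the middle plane: valve frame (-73, 0, 195) mm.
- coupling: Loose brass coupling ring, 40 mm across, 30 mm high; origin centre of its underside. Leave alone.
- wedge: Loose orange plastic bar 90 x 30 x 25 mm; origin centre of its underside. Leave alone.
- jar: Loose glass jar with white cap, 54 mm across, 75 mm high; origin centre of its underside. Leave alone.
- cup: Loose aluminium cup, 56 mm across, 70 mm high; origin centre of its underside. Leave alone.
- driver: Loose screwdriver with green handle, 180 mm long, lying on the bench along its x. Leave alone.
- spanner: Loose steel spanner, 160 mm long, lying on the bench along its x. Leave alone.
- block: Loose dark wooden block 60 x 100 x 35 mm; origin centre of its underside. Leave alone.

How it is judged (in metres and radians):
On the way, in this order (a step that is already met when the one before it is completed fails the run):
1. the pawl is pressed fully free while the arm is still up (value of joint pawl above 0.33 rad and value of joint lever below 0.2 rad), for 0.2 s.
2. the arm is pushed down past the teeth to its stop (value of joint lever above 0.68 rad and value of joint pawl above 0.25 rad), for 0.2 s.
At the end, for the whole second after the job is handed in: Arm within 0.05 rad of its bottom stop (joint lever above 0.67), pawl still free (joint pawl above 0.25; it must have been pressed to above 0.33 while the arm was still above 0.2), loose things at rest and not moved by more than 25 mm (value of joint lever between 0.67 and 0.75 rad and value of joint pawl above 0.25 rad and linear speed of each of coupling, wedge, jar, cup, driver, spanner, block below 0.02 m/s); the robot touches nothing.
It fails at once if the arm is forced past the engaged pawl (value of joint lever above 0.24 rad and value of joint pawl below 0.12 rad).
It fails at once if the arm is lifted instead of pushed down (value of joint lever below -0.2 rad).
It fails at once if a loose thing is moved or lifted by more than 25 mm (distance of any of coupling, wedge, jar, cup, driver, spanner, block from where it was at the start of the episode above 0.025 m).
It also fails if it takes over 48 s, if anything falls off the work surface, if the arm or the gripper's body presses on something with over 40 N, if the wrist force passes 120 N, or if a joint passes its speed limit or range.

### The arm

A 6-joint arm with a two-finger parallel gripper is mounted at the origin on the work surface. World frame = base frame: x ahead of the robot, y to its left, z up, the work surface at z = 0. Lengths are in mm, angles in rad, forces in N, time in s.
With the tool pointing down it reaches from about 350 to 975 mm from the base axis. Payload 7.1 kg.
Tool frame: the origin (TCP) lies between the finger pads; the fingertips stand 14 mm ahead of it and the grasp point (between the pads) lies 5 mm behind it; z points along the fingers, y is the direction in which the jaws open and shut (so a half turn about z gives the same grasp; the last joint's range is limited). The gripper opens to 88 mm and grips with 3 to 60 N. Pads are 20 mm wide; open, the fingers measure 115 mm over their backs; the gripper's body (75 mm by 178 mm) begins 61 mm behind the grasp point.
Start: joints at [1.214, 0.423, 1.63, -0, 1.089, -0.019], TCP at [207.101, 589.673, 236.675] pointing down, gripper open.
Joint ranges: [-3, 3], [-0.9, 2.11], [0.09, 2.58], [-1.31, 4.45], [0.11, 2.69], [-2.54, 2.54]. Speed limits (rad/s): [2.39, 2.39, 3.01, 3.14, 3.14, 3.14].

### API

Orientations are given as a rotation vector (axis times angle).
In Python, from workcell import get_obs, get_image, calibration, close_job, regions_of, place_of gives the robot as it stands.
- The arm moves only by the tool move_arm, never from a script. Its argument "deltas" is a list of rows, each a list of 5 numbers: the closure in counts, from 0 (fully open) to 255 (shut), then the shift along the tool's x, y, z in m, then the turn about the tool's z in rad. In form: [[grip, x, y, z, roll], ...]. A call has 1 to 5 rows; each row is the pose to reach, as a shift and turn from the pose commanded when the call began, along the tool's axes at that moment; what a row does not reach only later rows make up. A row lasts 1/12 s, in which the tool goes at most 41.7 mm and 7.16 degrees, less where a joint would pass 70% of its speed; a pose out of reach is approached as far as the arm can. A call with a gripper value outside its range is refused whole. The fingers move at their own pace and stop on an object; the grip force is fixed at half the most. Time passes only in rows, so rows that repeat a pose let the fingers close. It gives the time, the measured TCP pose, the force and the opening at its end, in the units of the state.
- get_obs(): the state, without advancing time (a new reading comes with each control period).
- get_image(name): name is "side" or "top"; returns the picture (400x640x3 uint8, blue, green, red); there is no depth.
- calibration(name): a dict with "intrinsics" (3x3 intrinsics, pixels), "world_to_cam" (4x4, takes a point from world to camera coordinates). Camera axes: x right, y down, z forward; pixel columns grow to the right and rows downward; lengths in mm; the calibration is good to about 2 mm. A picture is of the moment at which its call begins. calibration takes no time and is no camera call.
- close_job(): hands the job in, once; it reports no verdict.
Trained networks look in the newest picture that a camera, given by its name, has taken for a name from the list of things; names that differ only in an ending like _2 or _b are one class to them, and where a whole thing is asked for, a point or a joint stands for the part that bears it (a point fixed in the world has none). Each returns a list of dicts, best first, with "conf" (0 to 1); they miss things now and then, are a little off and sometimes report something else, mostly with a low value. They report only what shows in the picture. A call takes as long as a camera call.
- regions_of(camera, name): "region" (400x640 bool, what is visible of it).
- place_of(camera, name): "location" ([x, y, z] in mm, in world coordinates, good to about 4 mm: a listed point, or the origin of a listed thing).
The state is a dict: "t": time; "qpos": joint angles; "qvel": joint speeds; "joint_torque": joint torques, N m; "ee_pos": TCP position; "orientation": TCP orientation; "ft_force": force on the tool from outside, world axes, zero at the start; "moment": the same for the moment, N m; "width": finger opening in mm.
Only numpy, scipy, OpenCV 4.12 (cv2) and the standard library are available. Lean on these libraries where they do the work, as an engineer would, in place of code of your own. Each camera call takes 0.05 s, during which the arm holds its last target.

## Working session

There is one attempt and no reset: what is moved stays moved. The work goes in short steps, Python scripts to look and compute and a tool call to move; the robot and the scene stay as the last step left them, time stands still between calls to the robot, and variables do not carry over. Pictures are saved under pics/ and viewed, and the job is handed in when it is done.

Besides the shell and the picture viewer there is one more tool, called after ">>>" by a JSON object that holds its "fn" and its "kwargs". move_arm: Moves the arm, as the interface text tells. Its arguments: {"type":"object","properties":{"deltas":{"type":"array","items":{"type":"array","items":{"type":"number"}}}},"required":["deltas"]}

```bash
mkdir -p pics; ls; python3 - <<'E'
from workcell import *
import cv2, numpy as np
o=get_obs()
print({k:np.round(v,3) for k,v in o.items()})
for c in ("side","top"):
    cv2.imwrite(f"pics/a_{c}.png",get_image(c))
    k=calibration(c); print(c,np.round(k["intrinsics"],1).tolist(),np.round(k["world_to_cam"],3).tolist())
    for n in ("lever_pad","lever_hinge","pawl_tab","pawl_pivot","valve"):
        print(n,[(round(d["conf"],2),np.round(d["location"]).tolist()) for d in place_of(c,n)][:3])
E
```

```text
pics
{'t': np.float64(0.0), 'qpos': array([ 1.214,  0.424,  1.631,  0.   ,  1.089, -0.019]), 'qvel': array([ 0.   ,  0.001,  0.001,  0.001,  0.   , -0.001]), 'joint_torque': array([-1.0000e-03, -5.4464e+01, -2.7365e+01,  6.4000e-02,  2.3000e-02,
       -0.0000e+00]), 'ee_pos': array([206.92 , 589.185, 235.918]), 'orientation': array([-5.280e-01, -3.097e+00,  2.000e-03]), 'ft_force': array([-0.97 ,  0.   ,  0.366]), 'moment': array([-0.009, -0.031, -0.012]), 'width': np.float64(87.805)}
side [[396.9, 0.0, 320.2], [0.0, 396.9, 197.6], [0.0, 0.0, 1.0]] [[-0.998, -0.061, -0.01, 587.114], [-0.02, 0.466, -0.885, 142.797], [0.058, -0.883, -0.466, 832.785], [0.0, 0.0, 0.0, 1.0]]
lever_pad [(0.72, [606.0, -79.0, 195.0])]
lever_hinge [(0.74, [584.0, -12.0, 94.0]), (0.58, [678.0, -204.0, 2.0])]
pawl_tab [(0.53, [586.0, -41.0, 214.0])]
pawl_pivot [(0.83, [606.0, -80.0, 198.0])]
valve [(0.95, [578.0, -8.0, -0.0])]
top [[464.3, 0.0, 324.9], [0.0, 464.3, 188.0], [0.0, 0.0, 1.0]] [[0.024, -1.0, -0.008, 37.391], [-0.987, -0.023, -0.16, 608.92], [0.16, 0.012, -0.987, 1029.167], [0.0, 0.0, 0.0, 1.0]]
lever_pad [(0.68, [545.0, 118.0, 214.0])]
lever_hinge [(0.78, [580.0, -11.0, 94.0])]
pawl_tab [(0.56, [586.0, -44.0, 213.0])]
pawl_pivot [(0.9, [602.0, -78.0, 196.0])]
valve [(0.89, [580.0, -9.0, 2.0]), (0.65, [596.0, -213.0, -3.0]), (0.33, [580.0, -11.0, 92.0])]
```

View pics/a_side.png

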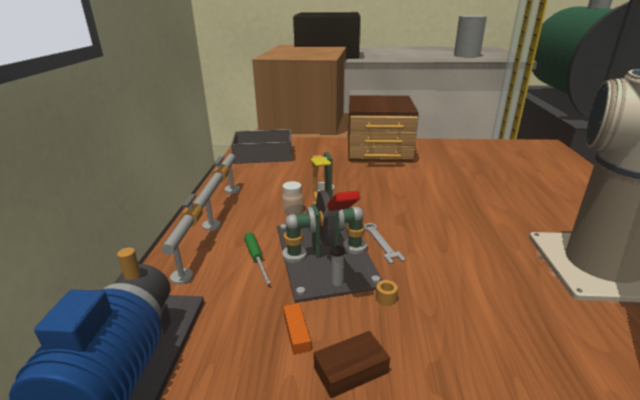

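View pics/a_top.png

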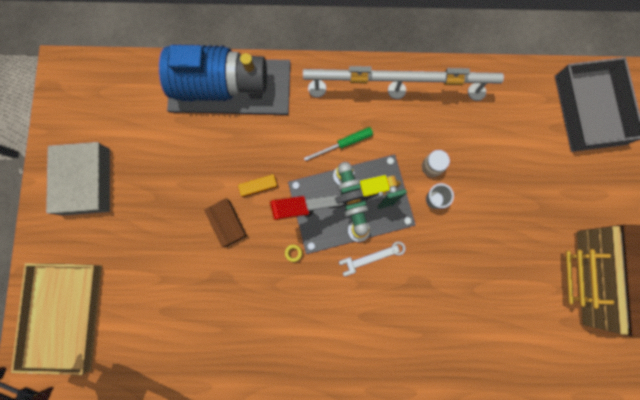

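The side view shows the valve around (325,230), with the yellow tab at (320,160) and the red paddle at (344,200). In the top view the paddle is at (290,207), the tab at (375,185) and the green post at (400,197). The side camera's `lever_pad` reading landed on the pivot, so I'm dropping it. Next I'll fit the valve pose from the other readings and overlay it on both pictures.

```bash
cat > h.py <<'E'
import numpy as np, cv2
from workcell import *
from scipy.spatial.transform import Rotation as R
def proj(c,P):
    k=calibration(c);T=np.array(k["world_to_cam"]);q=T[:3,:3]@np.array(P,float)+T[:3,3]
    q=np.array(k["intrinsics"])@q;return q[:2]/q[2]
def V2W(p,o,a):
    x=np.array([-np.sin(a),np.cos(a),0]);y=np.array([-np.cos(a),-np.sin(a),0])
    return np.array([o[0],o[1],0])+x*p[0]+y*p[1]+np.array([0,0,p[2]])
def pad(l,d=175,h=8):
    t=.7-l;return [d*np.cos(t)-h*np.sin(t),0,95+d*np.sin(t)+h*np.cos(t)]
def tab(j,d=45,h=9):
    t=.21-j;return [-73+d*np.cos(t)-h*np.sin(t),0,195+d*np.sin(t)+h*np.cos(t)]
E
python3 - <<'E'
from h import *
from scipy.optimize import least_squares
meas=[]
for c in ("side","top"):
  for i in range(2):
    get_image(c)
    for n in ("lever_hinge","pawl_pivot","pawl_tab","lever_pad","valve"):
        L=place_of(c,n)
        for d in L[:1]:
            meas.append((c,n,np.array(d["location"])))
            if i==1: print(c,n,round(d["conf"],2),np.round(d["location"]))
def f(p):
    o,a,l=p[:2],p[2],p[3];r=[]
    for c,n,m in meas:
        q={"lever_hinge":[0,0,95],"pawl_pivot":[-73,0,195],"pawl_tab":tab(.015),"lever_pad":pad(l),"valve":[0,0,0]}[n]
        r+=list((V2W(q,o,a)-m)/4)
    return r
s=least_squares(f,[580,-10,.29,0],loss="soft_l1",x_scale=[5,5,.05,.05])
print(s.x);o=s.x[:2];a,l=s.x[2:]
for c in ("side","top"):
    im=get_image(c)
    S=4;ctr=proj(c,V2W([20,0,100],o,a));x0,y0=(ctr-[90,70]).astype(int)
    z=cv2.resize(im[y0:y0+140,x0:x0+180],None,fx=S,fy=S,interpolation=cv2.INTER_CUBIC)
    def P(q):return tuple(int(v) for v in (proj(c,V2W(q,o,a))-[x0,y0]+.5)*S)
    for q,col in (([0,0,95],(255,0,255)),([-73,0,195],(255,0,0)),(tab(.015),(0,0,0)),(pad(l),(255,255,255))): cv2.circle(z,P(q),5,col,2)
    B=[P([sx*135,sy*90,10]) for sx,sy in ((1,1),(1,-1),(-1,-1),(-1,1))]
    cv2.polylines(z,[np.array(B)],True,(255,255,0),1)
    cv2.polylines(z,[np.array([P([-73+u*np.cos(.195)-9*np.sin(.195),v,195+u*np.sin(.195)+9*np.cos(.195)]) for u,v in ((17,16),(73,16),(73,-16),(17,-16))])],True,(0,0,255),1)
    cv2.polylines(z,[np.array([P([pad(l,u)[0],v,pad(l,u)[2]]) for u,v in ((135,20),(215,20),(215,-20),(135,-20))])],True,(255,255,255),1)
    cv2.imwrite(f"pics/b_{c}.png",z)
ob=get_obs();print(np.round(R.from_rotvec(ob["orientation"]).as_matrix(),3),ob["ee_pos"],ob["t"])
print("tab",V2W(tab(.015),o,a),"pad",V2W(pad(l),o,a))
E
```

```text
side lever_hinge 0.84 [583. -10.  97.]
side pawl_pivot 0.58 [606. -80. 200.]
side pawl_tab 0.72 [586. -43. 210.]
side lever_pad 0.81 [546. 117. 215.]
side valve 0.92 [579.  -7.  -4.]
top lever_hinge 0.86 [580. -12.  95.]
top pawl_pivot 0.68 [602. -78. 196.]
top pawl_tab 0.96 [588. -42. 210.]
top lever_pad 0.88 [545. 113. 214.]
top valve 0.74 [578. -12.   1.]
[ 5.80965849e+02 -1.07935438e+01  2.81469844e-01  4.53653861e-03]
[[-0.943  0.331 -0.   ]
 [ 0.331  0.943 -0.   ]
 [ 0.    -0.    -1.   ]] [207.0786887  589.68594585 236.66991519] 1.9
tab [589.46464688 -40.18626016 212.5489231 ] pad [545.06947649 113.35247737 213.27178805]
```

View pics/b_side.png

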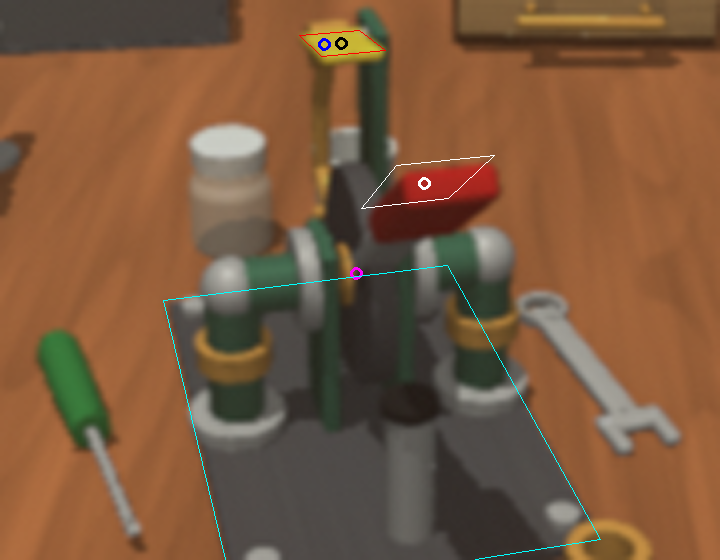

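View pics/b_top.png

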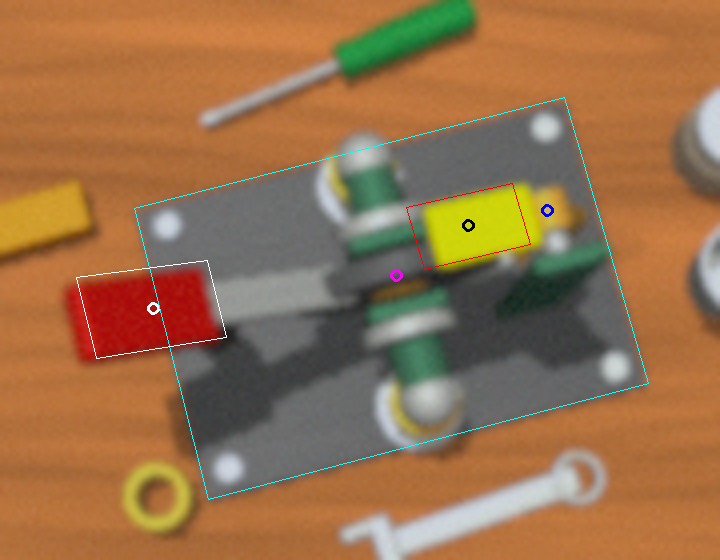

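The outlines match the plate well. The tab sits about 4–6 mm further towards -x than drawn and the paddle is slightly lower (lever about 0.05). Both offsets are well inside the contact faces. I'll close the gripper, rise, and turn the jaws across the valve's plane.

>>> {"fn": "move_arm", "kwargs": {"deltas": [[255,0,0,-0.025,0.12],[255,0,0,-0.05,0.24],[255,0,0,-0.075,0.36],[255,0,0,-0.1,0.48],[255,0,0,-0.1,0.6]]}}

```text
t: 2.32
ee_pos: [207.9, 591.9, 342.5]
orientation: [-1.428, -2.797, -0.013]
ft_force: [1.0, 1.0, 0.6]
width: 58.3
```

>>> {"fn": "move_arm", "kwargs": {"deltas": [[255,0,0,0,0.12],[255,0,0,0,0.24],[255,0,0,0,0.35],[255,0,0,0,0.35],[255,0,0,0,0.35]]}}

```text
t: 2.73
ee_pos: [207.1, 589.6, 336.7]
orientation: [1.882, 2.516, -0.0]
ft_force: [0.6, 0.4, 0.0]
width: 24.8
```

```bash
cat > g.py <<'E'
from h import *
import sys
ob=get_obs();M=R.from_rotvec(ob["orientation"]).as_matrix()
print("t",ob["t"],"tcp",np.round(ob["ee_pos"],1),"F",np.round(ob["ft_force"],1),"w",round(float(ob["width"]),1),"jaw",round(np.degrees(np.arctan2(M[1,1],M[0,1])),1))
if len(sys.argv)>1:
    t=np.array([float(v) for v in sys.argv[1:4]]);print("delta mm",np.round(M.T@(t-ob["ee_pos"]),1))
E
python3 g.py 588.5 -42.5 330
```

```text
t 2.7333 tcp [207.1 589.6 336.7] F [0.6 0.4 0. ] w 24.8 jaw 16.4
delta mm [-714.1  187.4    6.7]
```

>>> {"fn": "move_arm", "kwargs": {"deltas": [[255,-0.038,0.01,0,0],[255,-0.076,0.02,0,0],[255,-0.114,0.03,0,0],[255,-0.152,0.04,0,0],[255,-0.19,0.05,0,0]]}}

```text
t: 3.15
ee_pos: [308.6, 419.6, 336.7]
orientation: [1.88, 2.517, 0.0]
ft_force: [0.7, -0.2, -0.8]
width: 0.6
```

>>> {"fn": "move_arm", "kwargs": {"deltas": [[255,-0.038,0.01,0,0],[255,-0.076,0.02,0,0],[255,-0.114,0.03,0,0],[255,-0.152,0.04,0,0],[255,-0.19,0.05,0,0]]}}

```text
t: 3.57
ee_pos: [409.9, 251.0, 337.0]
orientation: [1.881, 2.516, 0.001]
ft_force: [0.5, -0.2, -0.0]
width: 0.1
```

>>> {"fn": "move_arm", "kwargs": {"deltas": [[255,-0.038,0.01,0,0],[255,-0.076,0.02,0,0],[255,-0.114,0.03,0,0],[255,-0.152,0.04,0,0],[255,-0.19,0.05,0,0]]}}

```text
t: 3.98
ee_pos: [511.0, 82.3, 336.9]
orientation: [1.881, 2.516, 0.001]
ft_force: [-0.3, 0.5, 0.2]
width: 0.4
```

>>> {"fn": "move_arm", "kwargs": {"deltas": [[255,-0.036,0.01,0,0],[255,-0.072,0.02,0,0],[255,-0.108,0.03,0,0],[255,-0.144,0.037,0,0],[255,-0.144,0.037,0,0]]}}

```text
t: 4.4
ee_pos: [588.4, -48.7, 336.4]
orientation: [1.885, 2.51, -0.001]
ft_force: [-0.5, 0.2, -0.6]
width: 0.0
```

```bash
python3 g.py 588.5 -42.5 330
```

```text
t 4.4 tcp [588.4 -48.7 336.4] F [-0.5  0.2 -0.6] w 0.0 jaw 16.2
delta mm [5.9 1.8 6.4]
```

>>> {"fn": "move_arm", "kwargs": {"deltas": [[255,0,0,0.03,0],[255,0,0,0.06,0],[255,0,0,0.09,0],[255,0,0,0.09,0],[255,0,0,0.09,0]]}}

```text
t: 4.82
ee_pos: [585.0, -43.2, 245.7]
orientation: [-1.881, -2.512, 0.003]
ft_force: [0.4, -0.2, 0.9]
width: 0.5
```

```bash
python3 g.py 588.5 -42.5 230; python3 - <<'E'
from h import *
o=[580.97,-10.8];a=.2815
for c in ("side","top"):
    im=get_image(c);ctr=proj(c,V2W([0,0,150],o,a));x0,y0=(ctr-[90,70]).astype(int)
    cv2.imwrite(f"pics/c_{c}.png",cv2.resize(im[y0:y0+140,x0:x0+180],None,fx=4,fy=4,interpolation=cv2.INTER_CUBIC))
E
```

```text
t 4.8167 tcp [585.  -43.2 245.7] F [ 0.4 -0.2  0.9] w 0.5 jaw 16.3
delta mm [-0.3  3.6 15.7]
```

View pics/c_side.png

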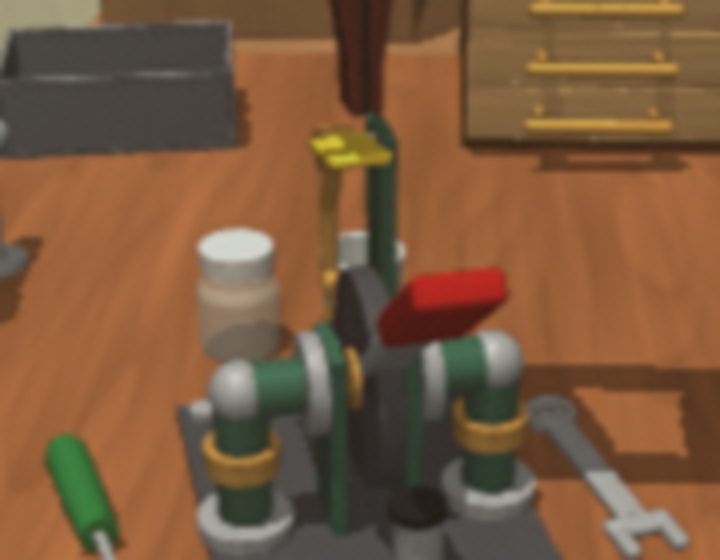

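View pics/c_top.png

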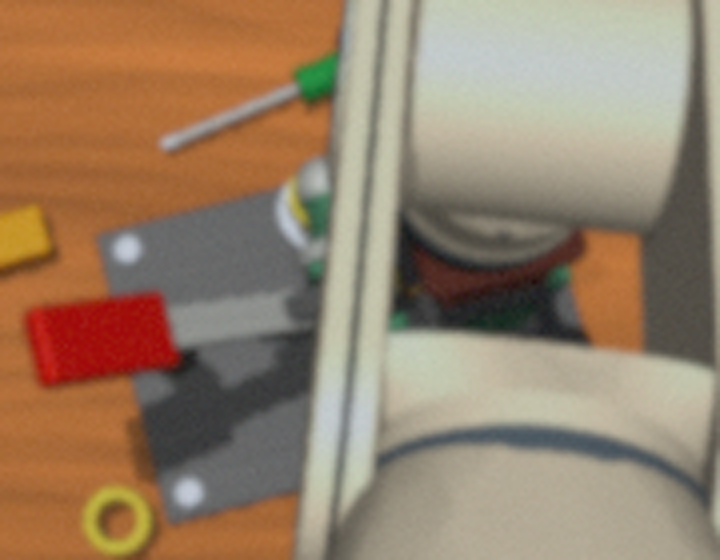

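The side view shows the fingertip at (360,112), just above the tab centred near (352,147) and about 4 mm too far towards the post side. I'll nudge it over and descend close to the tab.

>>> {"fn": "move_arm", "kwargs": {"deltas": [[255,0,0.002,0.005,0],[255,0,0.002,0.01,0],[255,0,0.002,0.01,0],[255,0,0.002,0.01,0],[255,0,0.002,0.01,0]]}}

```text
t: 5.33
ee_pos: [588.0, -43.1, 237.0]
orientation: [1.886, 2.512, 0.0]
ft_force: [-0.0, -0.2, -0.3]
width: 0.5
```

```bash
python3 g.py 588.5 -42.5 208
```

```text
t 5.3333 tcp [588.  -43.1 237. ] F [-0.  -0.2 -0.3] w 0.5 jaw 16.2
delta mm [ 0.5  0.6 29. ]
```

>>> {"fn": "move_arm", "kwargs": {"deltas": [[255,0,0.001,0.004,0],[255,0,0.001,0.008,0],[255,0,0.001,0.012,0],[255,0,0.001,0.016,0],[255,0,0.001,0.018,0]]}}

```text
t: 5.75
ee_pos: [588.9, -42.4, 218.3]
orientation: [-1.886, -2.512, -0.001]
ft_force: [-1.0, 4.1, 5.5]
width: 0.9
```

>>> {"fn": "move_arm", "kwargs": {"deltas": [[255,0,0,0.002,0],[255,0,0,0.004,0],[255,0,0,0.006,0],[255,0,0,0.008,0],[255,0,0,0.008,0]]}}

```text
t: 6.17
ee_pos: [588.8, -41.9, 211.5]
orientation: [-1.885, -2.512, -0.002]
ft_force: [-3.8, 6.9, 11.2]
width: 0.7
```

>>> {"fn": "move_arm", "kwargs": {"deltas": [[255,0,0,0.001,0],[255,0,0,0.002,0],[255,0,0,0.003,0],[255,0,0,0.003,0]]}}

```text
t: 6.5
ee_pos: [589.0, -41.8, 211.0]
orientation: [-1.886, -2.512, -0.003]
ft_force: [-10.0, 7.1, 29.7]
width: 0.3
```

```bash
python3 g.py; python3 - <<'E'
from h import *
o=[580.97,-10.8];a=.2815
for c in ("side",):
    im=get_image(c);ctr=proj(c,V2W([0,0,150],o,a));x0,y0=(ctr-[90,70]).astype(int)
    cv2.imwrite(f"pics/d_{c}.png",cv2.resize(im[y0:y0+140,x0:x0+180],None,fx=4,fy=4,interpolation=cv2.INTER_CUBIC))
E
```

```text
t 6.5 tcp [589.  -41.8 211. ] F [-10.    7.1  29.7] w 0.3 jaw 16.2
```

View pics/d_side.png

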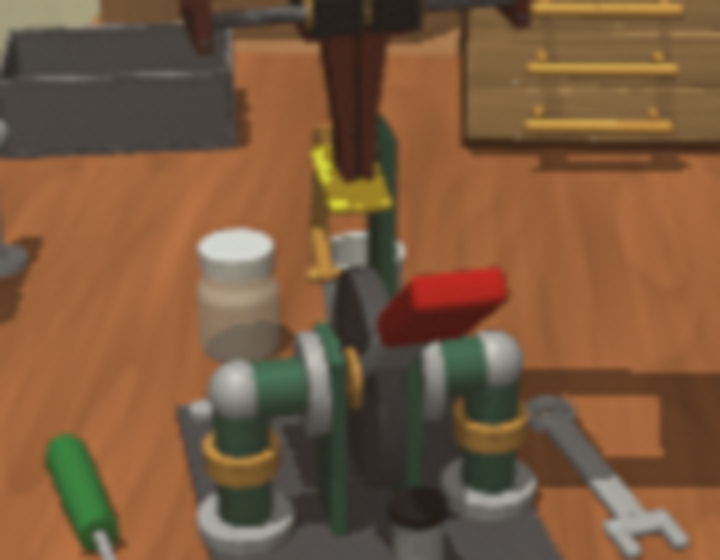

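The force rose sharply to 30 N at TCP z 211 mm, which is where I predicted the stop. The side view shows the tab at (350,185) now sloping down and the pawl's tip at (322,272) swung away from the ratchet. I'll rise and measure again.

>>> {"fn": "move_arm", "kwargs": {"deltas": [[255,0,0,-0.002,0],[255,0,0,-0.012,0],[255,0,0,-0.04,0],[255,0,0,-0.075,0],[255,0,0,-0.11,0]]}}

```text
t: 6.97
ee_pos: [588.2, -43.2, 318.0]
orientation: [-1.885, -2.511, 0.003]
ft_force: [1.7, 1.0, -0.9]
width: 0.7
```

>>> {"fn": "move_arm", "kwargs": {"deltas": [[255,-0.03,0,-0.01,0],[255,-0.03,0,-0.01,0]]}}

```text
t: 7.13
ee_pos: [600.0, -74.9, 331.8]
orientation: [1.882, 2.505, 0.003]
ft_force: [-0.6, 0.3, -1.4]
width: 0.5
```

```bash
python3 g.py; python3 - <<'E'
from h import *
o=[580.97,-10.8];a=.2815
for c in ("side","top"):
    im=get_image(c);ctr=proj(c,V2W([0,0,150],o,a));x0,y0=(ctr-[90,70]).astype(int)
    cv2.imwrite(f"pics/e_{c}.png",cv2.resize(im[y0:y0+140,x0:x0+180],None,fx=4,fy=4,interpolation=cv2.INTER_CUBIC))
    for n in ("pawl_tab","lever_pad"):
        L=place_of(c,n);print(c,n,[(round(d["conf"],2),np.round(d["location"])) for d in L[:2]])
for l in (0,.03,.06,.09): print(l,V2W(pad(l),o,a))
print(V2W(tab(0.42),o,a),V2W(tab(0.33),o,a))
E
```

```text
t 7.1333 tcp [600.  -74.9 331.8] F [-0.6  0.3 -1.4] w 0.5 jaw 16.2
side pawl_tab [(0.79, array([583., -40., 193.]))]
side lever_pad [(0.69, array([546., 116., 213.]))]
top pawl_tab [(0.57, array([587., -40., 192.]))]
top lever_pad [(0.75, array([544., 114., 214.]))]
0 [545.21930279 112.82823688 213.85683276]
0.03 [544.24499611 116.19745277 209.94312106]
0.06 [543.30373946 119.45237953 205.9259683 ]
0.09 [542.39637989 122.59008794 201.80898966]
[588.50176059 -36.84531815 194.42158274] [588.53891087 -36.97378623 198.54822839]
```

View pics/e_side.png

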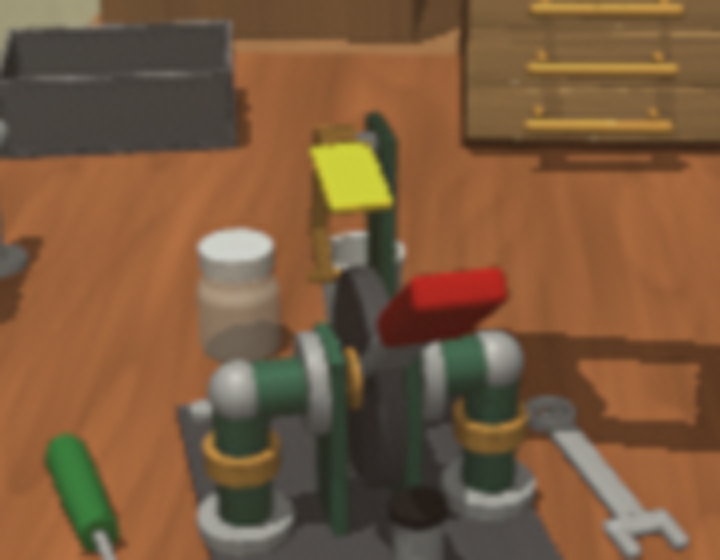

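The pawl stays free: the tab is at z ≈ 193 mm in both cameras (194 expected at 0.42), and the arm hasn't moved. Next is the arc for pushing the paddle.

```bash
cat > w.py <<'E'
from h import *
o=[580.5,-10.8];a=.2815
ob=get_obs();M=R.from_rotvec(ob["orientation"]).as_matrix()
print(ob["t"],np.round(ob["ee_pos"],1),np.round(M[:,0],3),np.round(M[:,1],3))
for l in (-.15,0.0,.05,.1,.2,.3,.4,.5,.6,.68,.72):
    t=.7-l;p=pad(l);w=V2W([p[0],0,p[2]+10*max(np.tan(t),0)+14],o,a)
    print(l,np.round(w,1),"delta",np.round(M.T@(w-ob["ee_pos"]),1))
E
python3 w.py
```

```text
7.4333 [596.5 -71.2 326.2] [-0.28   0.96   0.001] [ 0.96   0.28  -0.002]
-0.15 [550.1  94.4 257.1] delta [171.8   1.9  69.3]
0.0 [544.7 112.8 236.3] delta [191.    2.   90.2]
0.05 [543.1 118.4 228.9] delta [196.8   2.   97.6]
0.1 [541.6 123.6 221.3] delta [202.2   2.1 105.2]
0.2 [538.9 133.  205.4] delta [212.    2.1 121.1]
0.3 [536.6 141.  188.7] delta [220.4   2.2 137.7]
0.4 [534.7 147.5 171.5] delta [227.1   2.2 155. ]
0.5 [533.3 152.4 153.6] delta [232.2   2.3 172.8]
0.6 [532.4 155.7 135.4] delta [235.6   2.3 191. ]
0.68 [531.9 157.1 120.7] delta [237.    2.4 205.8]
0.72 [531.9 157.4 113.5] delta [237.3   2.4 213. ]
```

>>> {"fn": "move_arm", "kwargs": {"deltas": [[255,0.04,0,0,0],[255,0.08,0,0,0],[255,0.12,0,0,0],[255,0.16,0,0,0],[255,0.193,0,0,0]]}}

```text
t: 7.85
ee_pos: [541.7, 116.1, 326.8]
orientation: [-1.884, -2.512, 0.002]
ft_force: [-0.1, 0.9, -0.1]
width: 0.4
```

>>> {"fn": "move_arm", "kwargs": {"deltas": [[255,0,0,0,0],[255,0,0,0.03,0],[255,0,0,0.06,0],[255,0,0,0.075,0],[255,0,0,0.075,0]]}}

```text
t: 8.27
ee_pos: [540.6, 113.4, 248.4]
orientation: [-1.882, -2.509, 0.009]
ft_force: [-1.4, -0.1, -0.2]
width: 0.6
```

```bash
python3 w.py; python3 - <<'E'
from h import *
o=[580.97,-10.8];a=.2815
for c in ("side","top"):
    im=get_image(c);ctr=proj(c,V2W([60,0,150],o,a));x0,y0=(ctr-[90,70]).astype(int)
    cv2.imwrite(f"pics/f_{c}.png",cv2.resize(im[y0:y0+140,x0:x0+180],None,fx=4,fy=4,interpolation=cv2.INTER_CUBIC))
E
```

```text
8.2667 [540.6 113.4 248.4] [-0.28   0.96   0.001] [ 0.96   0.28  -0.008]
-0.15 [550.1  94.4 257.1] delta [-20.9   3.7  -8.8]
0.0 [544.7 112.8 236.3] delta [-1.7  3.9 12.1]
0.05 [543.1 118.4 228.9] delta [ 4.1  4.  19.5]
0.1 [541.6 123.6 221.3] delta [ 9.5  4.1 27.1]
0.2 [538.9 133.  205.4] delta [19.3  4.2 43. ]
0.3 [536.6 141.  188.7] delta [27.7  4.4 59.6]
0.4 [534.7 147.5 171.5] delta [34.4  4.6 76.9]
0.5 [533.3 152.4 153.6] delta [39.5  4.7 94.7]
0.6 [532.4 155.7 135.4] delta [ 42.9   4.9 112.9]
0.68 [531.9 157.1 120.7] delta [ 44.3   5.  127.7]
0.72 [531.9 157.4 113.5] delta [ 44.7   5.  134.9]
```

View pics/f_side.png

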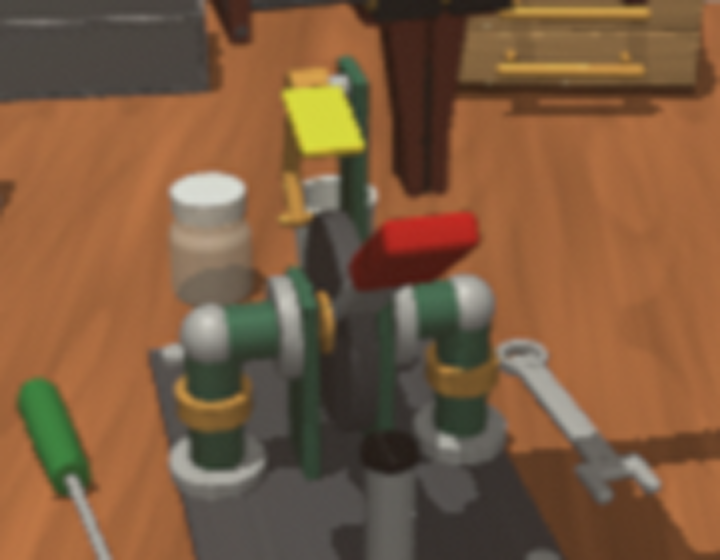

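View pics/f_top.png

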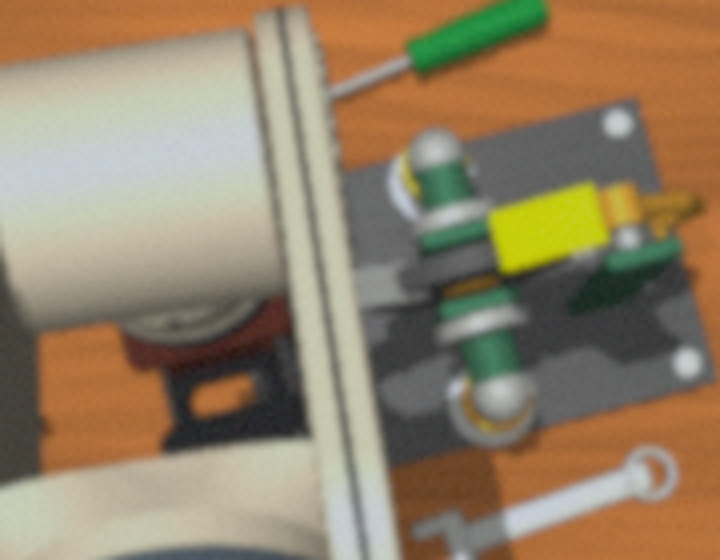

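The side view shows the tip at (424,190), centred above the paddle, with the pawl still swung free. I'll push down along the arc.

>>> {"fn": "move_arm", "kwargs": {"deltas": [[255,0,0,0.01,0],[255,0.004,0,0.02,0],[255,0.008,0,0.026,0],[255,0.012,0,0.032,0],[255,0.014,0,0.036,0]]}}

```text
t: 8.78
ee_pos: [540.3, 127.9, 217.1]
orientation: [1.885, 2.511, 0.003]
ft_force: [0.1, 0.7, 5.4]
width: 0.7
```

```bash
python3 g.py; python3 w.py
```

```text
t 8.7833 tcp [540.3 127.9 217.1] F [0.1 0.7 5.4] w 0.7 jaw 16.2
8.7833 [540.3 127.9 217.1] [-0.279  0.96   0.   ] [0.96  0.279 0.002]
-0.15 [550.1  94.4 257.1] delta [-35.    0.2 -40.1]
0.0 [544.7 112.8 236.3] delta [-15.8   0.1 -19.2]
0.05 [543.1 118.4 228.9] delta [-10.    0.1 -11.8]
0.1 [541.6 123.6 221.3] delta [-4.5  0.1 -4.2]
0.2 [538.9 133.  205.4] delta [ 5.3  0.1 11.7]
0.3 [536.6 141.  188.7] delta [13.6  0.1 28.3]
0.4 [534.7 147.5 171.5] delta [20.4  0.  45.6]
0.5 [533.3 152.4 153.6] delta [25.5 -0.  63.4]
0.6 [532.4 155.7 135.4] delta [28.9 -0.  81.6]
0.68 [531.9 157.1 120.7] delta [30.3 -0.1 96.4]
0.72 [531.9 157.4 113.5] delta [ 3.070e+01 -1.000e-01  1.036e+02]
```

Contact at 5.4 N, which is in the expected range. I'll carry on along the arc.

>>> {"fn": "move_arm", "kwargs": {"deltas": [[255,0.003,0,0.006,0],[255,0.006,0,0.012,0],[255,0.009,0,0.018,0],[255,0.012,0,0.024,0],[255,0.014,0,0.03,0]]}}

```text
t: 9.2
ee_pos: [536.3, 141.5, 187.3]
orientation: [1.885, 2.512, 0.004]
ft_force: [-0.3, 1.6, 6.4]
width: 0.4
```

>>> {"fn": "move_arm", "kwargs": {"deltas": [[255,0.002,0,0.007,0],[255,0.005,0,0.014,0],[255,0.008,0,0.021,0],[255,0.01,0,0.028,0],[255,0.012,0,0.035,0]]}}

```text
t: 9.62
ee_pos: [533.0, 152.5, 151.7]
orientation: [1.885, 2.512, 0.003]
ft_force: [3.4, -1.5, 4.8]
width: 0.6
```

```bash
python3 w.py | sed -n '1p;8,20p'
```

```text
9.6167 [533.  152.5 151.7] [-0.279  0.96  -0.   ] [0.96  0.279 0.002]
0.4 [534.7 147.5 171.5] delta [ -5.2   0.3 -19.7]
0.5 [533.3 152.4 153.6] delta [-0.1  0.3 -1.9]
0.6 [532.4 155.7 135.4] delta [ 3.3  0.2 16.3]
0.68 [531.9 157.1 120.7] delta [ 4.7  0.2 31.1]
0.72 [531.9 157.4 113.5] delta [ 5.1  0.2 38.3]
```

>>> {"fn": "move_arm", "kwargs": {"deltas": [[255,0.002,0,0.007,0],[255,0.003,0,0.014,0],[255,0.004,0,0.021,0],[255,0.005,0,0.028,0],[255,0.005,0,0.034,0]]}}

```text
t: 10.03
ee_pos: [531.1, 157.2, 117.0]
orientation: [1.886, 2.512, 0.001]
ft_force: [3.9, 2.2, 5.6]
width: 0.5
```

>>> {"fn": "move_arm", "kwargs": {"deltas": [[255,0,0,0.002,0],[255,0,0,0.004,0],[255,0,0,0.004,0]]}}

```text
t: 10.28
ee_pos: [530.6, 157.1, 113.8]
orientation: [-1.886, -2.512, 0.0]
ft_force: [1.5, 1.8, 6.1]
width: 0.6
```

>>> {"fn": "move_arm", "kwargs": {"deltas": [[255,0,0,0.001,0],[255,0,0,0.002,0],[255,0,0,0.003,0],[255,0,0,0.003,0]]}}

```text
t: 10.62
ee_pos: [530.7, 157.2, 113.3]
orientation: [-1.886, -2.512, -0.001]
ft_force: [-7.0, 0.6, 31.4]
width: 1.0
```

The force jumped to 31 N at TCP z 113.3 mm (113.5 predicted for 0.72), so this is the bottom stop. I'll hold briefly, then retreat.

>>> {"fn": "move_arm", "kwargs": {"deltas": [[255,0,0,0,0],[255,0,0,0,0],[255,0,0,-0.003,0],[255,0,0,-0.01,0],[255,0,0,-0.04,0]]}}

```text
t: 11.03
ee_pos: [526.7, 155.8, 147.1]
orientation: [-1.882, -2.507, 0.013]
ft_force: [0.5, 0.0, -0.2]
width: 0.8
```

>>> {"fn": "move_arm", "kwargs": {"deltas": [[255,0,0,-0.04,0],[255,0,0,-0.08,0],[255,0,0,-0.12,0],[255,0,0,-0.16,0],[255,0,0,-0.18,0]]}}

```text
t: 11.45
ee_pos: [531.1, 157.0, 335.1]
orientation: [1.885, 2.511, 0.004]
ft_force: [1.0, 0.1, 1.0]
width: 0.2
```

>>> {"fn": "move_arm", "kwargs": {"deltas": [[255,0.04,0,0,0],[255,0.08,0,0,0],[255,0.12,0,0,0],[255,0.16,0,0,0],[255,0.2,0,0,0]]}}

```text
t: 11.87
ee_pos: [473.2, 349.7, 329.9]
orientation: [-1.886, -2.511, 0.005]
ft_force: [1.1, -1.0, -0.4]
width: 0.3
```

>>> {"fn": "move_arm", "kwargs": {"deltas": [[255,0,0,0,0],[255,0,0,0,0],[255,0,0,0,0],[255,0,0,0,0],[255,0,0,0,0]]}}

```text
t: 12.28
ee_pos: [475.3, 347.5, 330.5]
orientation: [-1.888, -2.511, 0.001]
ft_force: [-0.6, 0.1, -0.1]
width: 0.7
```

```bash
python3 g.py; python3 - <<'E'
from h import *
o=[580.5,-10.8];a=.2815
for c in ("side","top"):
    im=get_image(c);cv2.imwrite(f"pics/g_{c}.png",im)
    for n in ("pawl_tab","lever_pad"):
        L=place_of(c,n);print(c,n,[(round(d["conf"],2),np.round(d["location"])) for d in L[:2]])
print(V2W(tab(0.42),o,a),V2W(pad(0.72),o,a))
E
```

```text
t 12.2833 tcp [475.3 347.5 330.5] F [-0.6  0.1 -0.1] w 0.7 jaw 16.1
side pawl_tab [(0.96, array([585., -40., 196.]))]
side lever_pad [(0.81, array([531., 154., 103.]))]
top pawl_tab [(0.98, array([589., -39., 195.])), (0.44, array([534., 158.,  99.]))]
top lever_pad [(0.92, array([532., 158., 100.])), (0.46, array([618., 217.,   2.]))]
[588.03176059 -36.84531815 194.42158274] [531.85081697 157.43204002  99.49863338]
```

View pics/g_side.png

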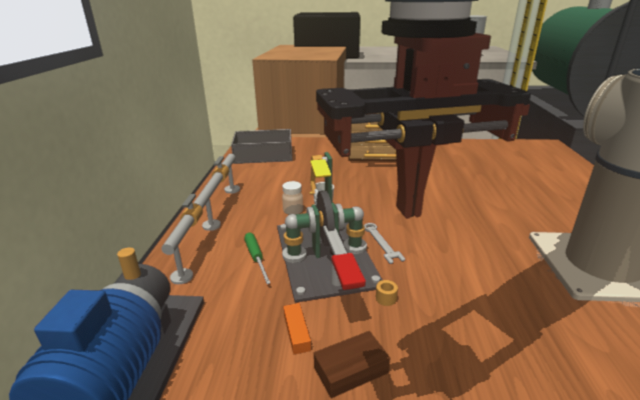

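View pics/g_top.png

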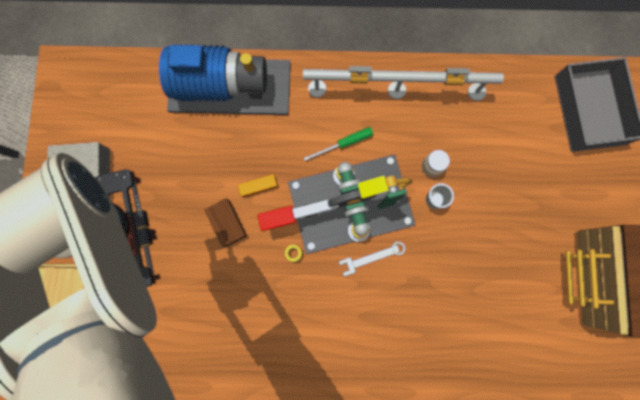

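In the top view the paddle is down and level at (277,217), and the tab at (373,187) is still tilted free. All the loose things are where they started, and the robot is well clear. I'm handing in.

```bash
python3 -c "
from workcell import *
print(close_job())"
```

```text
the job is handed in; nothing more can be done
None
```

The valve is shut and the job is handed in. It took about 12 s of the 48 s allowed, and `close_job()` gives no verdict.

- **Pawl:** I pressed the yellow tab with closed fingertips until the force rose sharply to 30 N, with the TCP at z 211 mm (about 210 predicted for the stop). After I let go it stayed free: the tab's last readings were z 195–196 mm, against 194 expected at 0.42 rad.
- **Arm:** I pushed the paddle down along its arc at about 5–6 N until the force jumped to 31 N at the bottom stop, TCP z 113.3 mm (113.5 predicted). After I let go the paddle's last readings were z 100–103 mm, against 99.5 expected at 0.72 rad.
- **Surroundings:** By eye, the last pictures show every loose thing where it started; I did not measure their positions. The gripper finished in the open, about 190 mm to the side of the paddle at TCP z 330 mm, with the force reading near zero.

**Readings that disagreed:**
- The first side-camera reading of the paddle landed on the pawl pivot. I left it out of my plan; later readings agreed.
- My fitted outline put the tab about 4–6 mm off the picture, so I shifted the press point about 3 mm to suit.

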